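Load the parcel scanner and start it from its interlocked keys

TASK

Get the small boxed parts scanned: first press the green key (load) on the key bank fully down so that the white key pops up, then slide the scanner's orange shutter fully open. Push every brown box on the bench along the guide, in under the clear roof, until all of them are wholly behind the shutter's line, then slide the shutter fully shut, and last press the blue key (scan) fully down so that the green one pops up. Leave the other things on the bench where they are.

Things in the scene. Friction and masses are not known exactly. Their poses are not given: they have to be found in the camera images.
- gate_line (a point): Parcel scanner, a cream machine fixed to the bench (place and yaw vary). Point on the bench top in the shutter's plane, mid channel; x into the tunnel, y left, z up. Tunnel: y -29 to 29 mm, x 6 to 235 mm, closed at the far end; its floor is the bench. Walls: left y 29 to 49, right y -29 to -120, 62 mm high, but 38 mm at x 6 to 22. Beyond x 235: block 110 mm high. 4 boxes in a row fit.
- roof_edge (a point): Middle of the front edge of the tunnel's clear roof, at its underside, 54 mm above the bench and 25 mm behind the shutter's line; same axes as gate_line. The roof covers gate_line x 25 to 235 mm and is 6 mm thick (top 60 mm). Ahead of it, x 0 to 25 mm, there is no roof, so fingers can push a box past the shutter's line.
- guide (a point): Point on the bench top at mid guide, 80 mm in front of the shutter's line (gate_line x = -80 mm); same axes as gate_line. Two aluminium rails 8 mm high and 8 mm wide lead into the tunnel: inner faces 60 mm apart from gate_line x -10 to -55 mm, then flaring to about 90 mm apart at x = -109 mm.
- shutter (a joint): The orange shutter, a panel 5 mm thick, 72 mm wide, with its top 47 mm above the bench, in front of the tunnel mouth: 0 = shut, grows as it slides sideways to the scanner's right (gate_line -y), 0.085 m = fully open (the mouth is clear from 0.066); range 0 to 0.085 m. It takes 1 to 2 N to slide and stays where it is left. It starts shut, within a few mm.
- shutter_tab (a point): Centre of the black tab on top of the shutter, 60 mm above the bench: a block 30 mm wide along the sliding direction (y of this frame), 12 mm thick along x, 47 to 73 mm above the bench. Moves with the shutter; same axes as gate_line.
- bank_mid (a point): Centre of the top face of the dark key bank's housing (95 mm along x, 150 mm along y, 40 mm high, fixed to the bench; its place and yaw vary). Three keys stand in a row along its y axis, 40 mm apart, in an order that varies. Axes: x away from the operator, z up.
- white_top (a point): Centre of the top face of the white key (standby; it is the one that is down at the start): a cap 40 mm along x, 26 mm along y, same axes as bank_mid, 14 mm gap to its neighbours; top face 55 mm above the bench when up, 47 mm when down. Moves with the key.
- green_top (a point): Centre of the top face of the green key (load): a cap 40 mm along x, 26 mm along y, same axes as bank_mid, 14 mm gap to its neighbours; top face 55 mm above the bench when up, 47 mm when down. Moves with the key.
- blue_top (a point): Centre of the top face of the blue key (scan): a cap 40 mm along x, 26 mm along y, same axes as bank_mid, 14 mm gap to its neighbours; top face 55 mm above the bench when up, 47 mm when down. Moves with the key.
- key_white (a joint): Travel of the white key: 0 = up, 0.008 m = fully down; grows as it is pressed. A key stays where it is pushed; the three are interlocked (their travels always add up to 8 mm), so pushing one fully down makes the one that was down pop up. It takes about 3 N and ends at a hard stop.
- key_green (a joint): Travel of the green key: 0 = up, 0.008 m = fully down; grows as it is pressed. A key stays where it is pushed; the three are interlocked (their travels always add up to 8 mm), so pushing one fully down makes the one that was down pop up. It takes about 3 N and ends at a hard stop.
- key_blue (a joint): Travel of the blue key: 0 = up, 0.008 m = fully down; grows as it is pressed. A key stays where it is pushed; the three are interlocked (their travels always add up to 8 mm), so pushing one fully down makes the one that was down pop up. It takes about 3 N and ends at a hard stop.
- box1: A small brown cardboard box with a white label on top and a pale tape band: 44 mm along its x, 50 mm along its y, 36 mm high, 0.1 to 0.25 kg; origin at the centre of its underside. Three or four such boxes are present, at varying places and yaws; absent ones read None.
- box2: A small brown cardboard box with a white label on top and a pale tape band: 44 mm along its x, 50 mm along its y, 36 mm high, 0.1 to 0.25 kg; origin at the centre of its underside. Three or four such boxes are present, at varying places and yaws; absent ones read None.
- box3: A small brown cardboard box with a white label on top and a pale tape band: 44 mm along its x, 50 mm along its y, 36 mm high, 0.1 to 0.25 kg; origin at the centre of its underside. Three or four such boxes are present, at varying places and yaws; absent ones read None.
- box4: A small brown cardboard box with a white label on top and a pale tape band: 44 mm along its x, 50 mm along its y, 36 mm high, 0.1 to 0.25 kg; origin at the centre of its underside. Three or four such boxes are present, at varying places and yaws; absent ones read None.
- tape: Bystander: roll of red tape lying flat, 90 mm across, 42 mm high; origin at the centre of its underside.
- mouse: Bystander: black computer mouse, 95 x 56 x 24 mm; origin at the centre of its underside.
- spray: Bystander: white bottle with a red cap, 48 mm across, 110 mm high; origin at the centre of its underside.
- stapler: Bystander: blue stapler, 130 x 32 x 42 mm, long along its x; origin at the centre of its underside.
- pen_cup: Bystander: grey cup, 72 mm across, 85 mm high; origin at the centre of its underside.
- marker: Bystander: white marker pen with a red cap lying flat, 130 mm long along its x, 16 mm thick; origin on the bench under its middle.
Not all that is in view belongs to the job. What is shaped like the box3 but turquoise is not meant.

How it is judged:
By the outcome, as a careful person would: the job done as asked, in the order asked, and still so for the second after the job is handed in, with the robot touching nothing.
Of box1, box2, box3, box4 only 3 to 4 are there at a start; the rules pass over those that are not, and their reading is None.
At some moment in a run one of box1, box2, box3, box4 may be knocked a few centimetres aside while the robot is not near it.
Once in a run the grip may slacken for a moment while it holds something.
It also fails if it takes over 210 s, if anything falls off the work surface, if the arm or the gripper's body presses on something with over 40 N, if the wrist force passes 120 N, or if a joint passes its speed limit or range.

ROBOT

A 6-joint arm with a two-finger parallel gripper is mounted at the origin on the work surface. World frame = base frame: x ahead of the robot, y to its left, z up, the work surface at z = 0. Lengths are in m, angles in rad, forces in N, time in s.
With the tool pointing down it reaches from about 0.375 to 0.9 m from the base axis. Payload 3.1 kg.
Tool frame: the origin (TCP) lies at the very end of the fingers, on their centre line; the grasp point (between the pads) lies 19 mm behind it; z points along the fingers, y is the direction in which the jaws open and shut (so a half turn about z gives the same grasp; the last joint's range is limited). The gripper opens to 85 mm and grips with 20 to 120 N. Pads are 22 mm wide; open, the fingers measure 114 mm over their backs; the gripper's body (76 mm by 85 mm) begins 54 mm behind the grasp point. The pads swing forward as they close: fully open they stand 13 mm farther back than shut.
Start: joints at [-1.296, 0.527, 1.433, -0, 1.181, -0.178], TCP at [0.273, -0.562, 0.231] pointing down, gripper open.
Joint ranges: [-3.08, 3.08], [-0.75, 2.2], [0.22, 2.44], [-1.43, 4.57], [0, 2.65], [-2.85, 2.85]. Speed limits (rad/s): [2.79, 2.79, 3.14, 3.14, 3.14, 3.14].

INTERFACE

Orientations are given as a unit quaternion [x, y, z, w].
In Python, from station import manip gives the robot as it stands.
- The arm moves only by the tool send_rows, never from a script. Its argument "motion" is a list of rows, each an object with "gripper": the finger opening in mm, from 0 to 85.4; "travel": the shift along the tool's x, y, z in mm, a list of three; "rotation": the turn, a rotation vector about the tool's x, y, z in degrees, a list of three. In form: [{"gripper": gripper, "travel": [x, y, z], "rotation": [ax, ay, az]}, ...]. A call has 1 to 12 rows; each row shifts and turns the commanded pose from where the row before left it, along the tool's axes as they then stand; what a row does not reach is not made up. A row lasts 1/12 s, in which the tool goes at most 41.7 mm and 7.16 degrees, less where a joint would pass 70% of its speed; a pose out of reach is approached as far as the arm can. A call is refused whole if a number of a shift passes 41.7 or a number of a turn 7.16, either way. A call with a gripper value outside its range is refused whole. The fingers move at their own pace and stop on an object; "newtons" is the grip in N (left out, the last holds). Time passes only in rows, so rows that do not move let the fingers close. It gives the time, the measured TCP pose, the force and the opening at its end, in the units of the state.
- manip.sense(): the state, without advancing time (a new reading comes with each control period).
- manip.snapshot(name): name is "scene" or "top"; returns the picture (400x640x3 uint8, red, green, blue); there is no depth.
- manip.calibration(name): a dict with "fx", "fy", "cx", "cy" (pixels), "cam_to_world" (4x4, takes a point from camera to world coordinates). Camera axes: x right, y down, z forward; pixel columns grow to the right and rows downward; lengths in m; the calibration is good to about 2 mm. A picture is of the moment at which its call begins. calibration takes no time and is no camera call.
- manip.sign_off(): hands the job in, once; it reports no verdict.
The state is a dict: "t": time; "q": joint angles; "qd": joint speeds; "tau": joint torques, N m; "tcp_pos": TCP position; "tool_rot": TCP orientation; "force": force on the tool from outside, world axes, zero at the start; "ft_torque": the same for the moment, N m; "finger_gap": opening from 0.0 (shut) to 1.0 (fully open).
Only numpy, scipy, OpenCV 4.12 (cv2) and the standard library are available. Lean on these libraries where they do the work, as an engineer would, in place of code of your own. Each camera call takes 0.05 s, during which the arm holds its last target. There are 200 camera calls.

## Working session

There is one attempt and no reset: what is moved stays moved. The work goes in short steps, Python scripts to look and compute and a tool call to move; the robot and the scene stay as the last step left them, time stands still between calls to the robot, and variables do not carry over. Pictures are saved under pics/ and viewed, about 12 in all and at most 16, crops included, and the job is handed in when it is done.

Besides the shell and the picture viewer there is one more tool, called by a JSON object that holds its "op" and its "data". send_rows: Moves the arm, as the interface text tells. Its arguments: {"type":"object","properties":{"motion":{"type":"array","items":{"type":"object","properties":{"gripper":{"type":"number"},"travel":{"type":"array","items":{"type":"number"}},"rotation":{"type":"array","items":{"type":"number"}}}}},"newtons":{"type":"number"}},"required":["motion"]}

```bash
mkdir -p pics
cat > h.py <<'E'
import numpy as np, cv2
from station import manip
def snap(name,fn=None):
    im=np.array(manip.snapshot(name))
    if fn: cv2.imwrite('pics/'+fn,im[:,:,::-1])
    return im
def ray(name,uv,z):
    c=manip.calibration(name);T=np.array(c['cam_to_world'])
    d=T[:3,:3]@np.array([(uv[0]-c['cx'])/c['fx'],(uv[1]-c['cy'])/c['fy'],1]);o=T[:3,3]
    return o+d*(z-o[2])/d[2]
def proj(name,p):
    c=manip.calibration(name);T=np.array(c['cam_to_world'])
    q=T[:3,:3].T@(np.array(p)-T[:3,3]);return np.array([c['fx']*q[0]/q[2]+c['cx'],c['fy']*q[1]/q[2]+c['cy']])
def st():
    s=manip.sense();print('t',round(s['t'],2),'tcp',np.round(s['tcp_pos'],4),'rot',np.round(s['tool_rot'],4),'F',np.round(s['force'],1),'gap',round(s['finger_gap'],3));return s
E
python3 - <<'E'
from h import *
a=snap('top','top0.png');b=snap('scene','scene0.png');st()
for n in('top','scene'):
    c=manip.calibration(n);print(n,c['fx'],c['cx'],c['cy'],np.round(c['cam_to_world'],3).tolist())
E
```

```text
t 0.1 tcp [ 0.2733 -0.5614  0.2304] rot [ 9.745e-01  2.245e-01 -1.000e-04 -1.000e-03] F [-0.3  0.4 -0.8] gap 1.003
top 487.3787299834042 326.8413267344237 198.01827571767308 [[0.01, -0.984, 0.178, 0.287], [-1.0, -0.007, 0.016, 0.037], [-0.014, -0.178, -0.984, 1.298], [0.0, 0.0, 0.0, 1.0]]
scene 370.72912723696214 318.9751962587013 198.9189341864189 [[0.032, 0.841, -0.541, 1.046], [0.999, -0.026, 0.019, 0.037], [0.002, -0.541, -0.841, 0.85], [0.0, 0.0, 0.0, 1.0]]
```

View pics/top0.png

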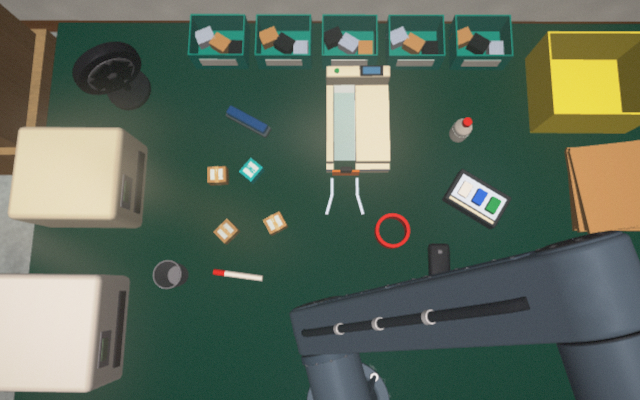

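View pics/scene0.png

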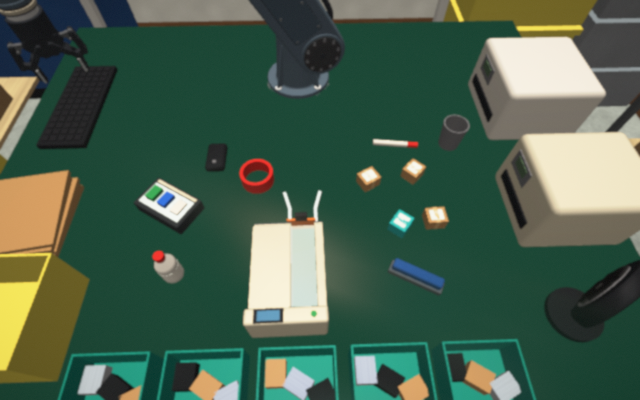

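Candidates for "brown box" (top view): brown (217,175), (226,231) and (275,222). The turquoise one at (251,169) is the decoy. The orange blocks in the teal bins at the rear don't count, as they aren't on the bench. Keys: white (463,191), blue (480,198), green (493,205). I'll check these in one close crop.

```bash
cat > meas.py <<'E'
from h import *
def blobs(im,lo,hi,roi,amin):
    hsv=cv2.cvtColor(im,cv2.COLOR_RGB2HSV);m=cv2.inRange(hsv,lo,hi)
    k=np.zeros_like(m);x0,y0,x1,y1=roi;k[y0:y1,x0:x1]=m[y0:y1,x0:x1]
    cs,_=cv2.findContours(k,cv2.RETR_EXTERNAL,cv2.CHAIN_APPROX_NONE)
    return [c for c in cs if cv2.contourArea(c)>=amin]
def rect(name,c,z):
    P=np.array([ray(name,p[0],z)[:2] for p in c],np.float32)*1000
    r=cv2.minAreaRect(P);return np.round(r[0],1),np.round(r[1],1),round(r[2],1)
E
python3 - <<'E'
from meas import *
im=cv2.imread('pics/top0.png')[:,:,::-1].copy();sc=cv2.imread('pics/scene0.png')[:,:,::-1].copy()
def crop(im,x,y,w,h):return cv2.resize(im[y:y+h,x:x+w],(400,int(400*h/w)),interpolation=cv2.INTER_CUBIC)
o=np.vstack([np.hstack([crop(im,195,150,100,75),crop(im,310,150,100,75)]),np.hstack([crop(im,430,160,100,75),crop(sc,250,180,100,75)])])
cv2.imwrite('pics/crop1.png',o[:,:,::-1])
for n,lo,hi,roi,z in[('green',(45,90,50),(80,255,255),(440,160,520,235),.055),('blue',(100,120,60),(125,255,255),(440,160,520,235),.055),('white key',(0,0,140),(179,60,255),(445,165,515,225),.047),
 ('box',(8,70,60),(22,255,255),(195,150,300,250),.03),('orange',(3,120,80),(18,255,255),(315,160,375,185),.045)]:
    for c in blobs(im,lo,hi,roi,8):
        print(n,cv2.contourArea(c),np.round(c.reshape(-1,2).mean(0)),rect('top',c,z))
g=cv2.inRange(cv2.cvtColor(im,cv2.COLOR_RGB2HSV),(0,0,110),(179,70,255))[174:216,318:372]
ys,xs=np.nonzero(g)
for y in range(174,216,3):
    r=xs[ys==y-174]+318
    if len(r): print(y,r.tolist(),np.round(ray('top',(r.min(),y),.008)[:2],3),np.round(ray('top',(r.max(),y),.008)[:2],3))
E
```

```text
green 5780.5 [477. 195.] (array([ 518.5, -338.3]), array([194.5, 213.2]), 0.3)
blue 122.5 [479. 197.] (array([ 518.1, -335.7]), array([24.3, 39. ]), 57.9)
white key 1450.0 [477. 199.] (array([ 515.1, -333.8]), array([131.4,  79.1]), 58.2)
box 355.0 [226. 231.] (array([426.6, 321. ]), array([49.4, 51.1]), 46.7)
box 324.0 [275. 223.] (array([449.4, 193.4]), array([48.8, 51.3]), 28.0)
box 346.0 [217. 175.] (array([577. , 352.3]), array([50.7, 53.8]), 2.7)
orange 68.0 [345. 172.] (array([583.7,   8.8]), array([10.8, 71.2]), 0.4)
177 [330, 331, 332, 355, 356, 357, 358] [0.578 0.05 ] [ 0.579 -0.026]
180 [330, 331, 332, 333, 355, 356, 357, 358] [0.57 0.05] [ 0.57  -0.026]
183 [330, 331, 332, 333, 355, 356, 357, 358] [0.562 0.05 ] [ 0.562 -0.026]
186 [330, 331, 332, 333, 355, 356, 357, 358] [0.553 0.05 ] [ 0.554 -0.026]
189 [330, 331, 332, 333, 355, 356, 357, 358, 359] [0.545 0.05 ] [ 0.546 -0.029]
192 [330, 331, 332, 333, 355, 356, 357, 358, 359] [0.537 0.05 ] [ 0.537 -0.029]
195 [330, 331, 332, 333, 355, 356, 357, 358, 359] [0.529 0.05 ] [ 0.529 -0.029]
198 [329, 330, 331, 332, 356, 357, 358, 359, 360] [0.52  0.052] [ 0.521 -0.031]
201 [328, 329, 330, 331, 357, 358, 359, 360, 361] [0.512 0.055] [ 0.513 -0.034]
204 [327, 328, 329, 330, 331, 358, 359, 360, 361, 362] [0.504 0.057] [ 0.505 -0.037]
207 [326, 327, 328, 329, 330, 359, 360, 361, 362] [0.496 0.06 ] [ 0.496 -0.037]
210 [326, 327, 328, 329, 360, 361, 362, 363] [0.488 0.06 ] [ 0.488 -0.039]
213 [325, 326, 327, 328, 361, 362, 363, 364] [0.479 0.062] [ 0.48  -0.042]
```

View pics/crop1.png

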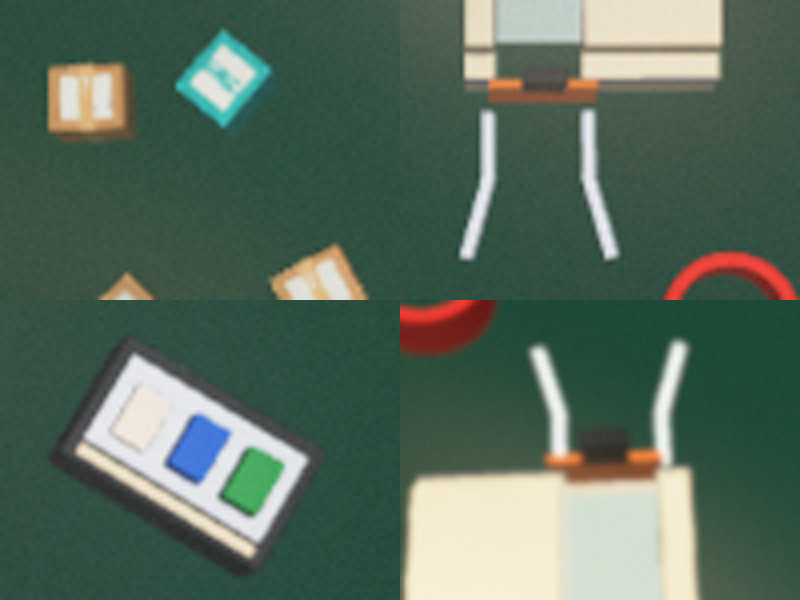

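The crop confirms it: three brown boxes with labels, a turquoise decoy beside one of them, and keys running white (down), blue, green from left to right. The shutter is nearly shut, with its black tab at about top (345,170). Estimates in mm:

| Item | x | y | Notes |
|---|---|---|---|
| Blue key | 518 | -336 | bank yaw about -32° |
| Green key | 497 | -370 | |
| Gate line | ~586 | 12 | yaw about 0 |

I'll move to the green key first.

{"op": "send_rows", "data": {"motion": [{"gripper": 0, "travel": [0, 0, 0], "rotation": [0, 0, 6.5]}, {"gripper": 0, "travel": [0, 0, 0], "rotation": [0, 0, 6.5]}, {"gripper": 0, "travel": [0, 0, 0], "rotation": [0, 0, 6.5]}, {"gripper": 0, "travel": [0, 0, 0], "rotation": [0, 0, 6.5]}, {"gripper": 0, "travel": [28, -24, 0], "rotation": [0, 0, 0]}, {"gripper": 0, "travel": [28, -24, 0], "rotation": [0, 0, 0]}, {"gripper": 0, "travel": [28, -24, 0], "rotation": [0, 0, 0]}, {"gripper": 0, "travel": [28, -24, 0], "rotation": [0, 0, 0]}, {"gripper": 0, "travel": [28, -24, 0], "rotation": [0, 0, 0]}, {"gripper": 0, "travel": [28, -24, 10], "rotation": [0, 0, 0]}, {"gripper": 0, "travel": [28, -24, 30], "rotation": [0, 0, 0]}, {"gripper": 0, "travel": [28, -24, 30], "rotation": [0, 0, 0]}], "newtons": 40}}

```text
t: 1.1
tcp_pos: [0.4926, -0.3753, 0.1691]
tool_rot: [1.0, -0.0, 0.001, 0.001]
force: [0.2, 0.2, -0.6]
finger_gap: -0.004
```

{"op": "send_rows", "data": {"motion": [{"gripper": 0, "travel": [0, 0, 35], "rotation": [0, 0, 0]}, {"gripper": 0, "travel": [0, 0, 35], "rotation": [0, 0, 0]}, {"gripper": 0, "travel": [0, 0, 25], "rotation": [0, 0, 0]}, {"gripper": 0, "travel": [0, 0, 5], "rotation": [0, 0, 0]}, {"gripper": 0, "travel": [0, 0, 4], "rotation": [0, 0, 0]}, {"gripper": 0, "travel": [0, 0, 4], "rotation": [0, 0, 0]}, {"gripper": 0, "travel": [0, 0, 4], "rotation": [0, 0, 0]}, {"gripper": 0, "travel": [0, 0, 2], "rotation": [0, 0, 0]}, {"gripper": 0, "travel": [0, 0, 0], "rotation": [0, 0, 0]}]}}

```text
t: 1.85
tcp_pos: [0.491, -0.3768, 0.0556]
tool_rot: [1.0, -0.001, 0.001, 0.001]
force: [-0.3, -0.7, 0.0]
finger_gap: -0.0
```

{"op": "send_rows", "data": {"motion": [{"gripper": 0, "travel": [6, -6, -4], "rotation": [0, 0, 0]}, {"gripper": 0, "travel": [0, 0, 5], "rotation": [0, 0, 0]}, {"gripper": 0, "travel": [0, 0, 4], "rotation": [0, 0, 0]}, {"gripper": 0, "travel": [0, 0, 4], "rotation": [0, 0, 0]}, {"gripper": 0, "travel": [0, 0, 2], "rotation": [0, 0, 0]}, {"gripper": 0, "travel": [0, 0, 0], "rotation": [0, 0, 0]}]}}

```text
t: 2.35
tcp_pos: [0.4984, -0.3706, 0.0468]
tool_rot: [1.0, -0.001, 0.002, 0.001]
force: [0.2, 3.8, 18.2]
finger_gap: 0.0
```

{"op": "send_rows", "data": {"motion": [{"gripper": 0, "travel": [0, 0, -40], "rotation": [0, 0, 0]}, {"gripper": 0, "travel": [0, 0, -40], "rotation": [0, 0, 0]}, {"gripper": 0, "travel": [0, 0, -20], "rotation": [0, 0, 0]}, {"gripper": 0, "travel": [10, -40, 0], "rotation": [0, 0, 0]}, {"gripper": 0, "travel": [10, -40, 0], "rotation": [0, 0, 0]}, {"gripper": 0, "travel": [10, -40, 0], "rotation": [0, 0, 0]}, {"gripper": 0, "travel": [10, -40, 0], "rotation": [0, 0, 0]}, {"gripper": 0, "travel": [10, -40, 0], "rotation": [0, 0, 0]}, {"gripper": 0, "travel": [10, -40, 0], "rotation": [0, 0, 0]}, {"gripper": 0, "travel": [10, -40, 0], "rotation": [0, 0, 0]}, {"gripper": 0, "travel": [10, -40, 0], "rotation": [0, 0, 0]}, {"gripper": 0, "travel": [0, 0, 0], "rotation": [0, 0, 0]}]}}

```text
t: 3.35
tcp_pos: [0.5769, -0.043, 0.143]
tool_rot: [1.0, 0.003, -0.001, -0.001]
force: [0.6, -0.3, 0.7]
finger_gap: -0.003
```

Run:
```python
from h import *
a=snap('top','top1.png');b=snap('scene','scene1.png');st()
def crop(im,x,y,w,h):return cv2.resize(im[y:y+h,x:x+w],(400,int(400*h/w)),interpolation=cv2.INTER_CUBIC)
o=np.hstack([crop(a,430,160,100,75),crop(b,120,170,100,75)])
cv2.imwrite('pics/crop2.png',o[:,:,::-1])
```

```text
t 3.45 tcp [ 0.5766 -0.0485  0.1431] rot [ 1.0e+00  1.6e-03 -8.0e-04  1.0e-04] F [-0.4 -0.1  0.8] gap -0.003
```

View pics/crop2.png

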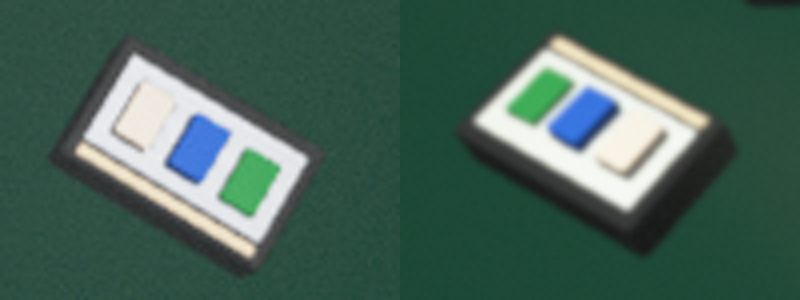

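The white key is up and the green one is down. Next is the shutter.

{"op": "send_rows", "data": {"motion": [{"gripper": 0, "travel": [4, -35, 0], "rotation": [0, 0, 0]}, {"gripper": 0, "travel": [4, -35, 0], "rotation": [0, 0, 0]}, {"gripper": 0, "travel": [1, -35, 0], "rotation": [0, 0, 0]}, {"gripper": 0, "travel": [0, 0, 40], "rotation": [0, 0, 0]}, {"gripper": 0, "travel": [0, 0, 25], "rotation": [0, 0, 0]}, {"gripper": 0, "travel": [0, 0, 0], "rotation": [0, 0, 0]}, {"gripper": 0, "travel": [0, 0, 0], "rotation": [0, 0, 0]}]}}

```text
t: 4.03
tcp_pos: [0.585, 0.0532, 0.0774]
tool_rot: [1.0, -0.001, -0.002, 0.0]
force: [1.3, 0.1, 0.9]
finger_gap: -0.001
```

Run:
```python
from h import *
a=snap('top','top2.png');b=snap('scene','scene2.png');st()
def crop(im,x,y,w,h):return cv2.resize(im[y:y+h,x:x+w],(400,int(400*h/w)),interpolation=cv2.INTER_CUBIC)
o=np.hstack([crop(a,300,130,100,100),crop(b,250,160,100,100)])
cv2.imwrite('pics/crop3.png',o[:,:,::-1])
```

```text
t 4.13 tcp [0.5872 0.0532 0.0797] rot [ 1.0e+00 -1.5e-03  9.0e-04  2.0e-04] F [ 0.2 -0.1  0. ] gap -0.0
```

View pics/crop3.png

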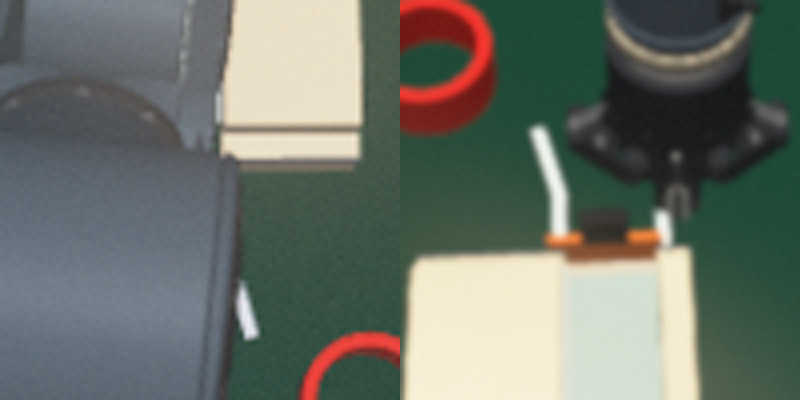

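{"op": "send_rows", "data": {"motion": [{"gripper": 0, "travel": [0, 0, 15], "rotation": [0, 0, 0]}, {"gripper": 0, "travel": [0, 0, 11], "rotation": [0, 0, 0]}, {"gripper": 0, "travel": [0, 8, 0], "rotation": [0, 0, 0]}, {"gripper": 0, "travel": [0, 8, 0], "rotation": [0, 0, 0]}, {"gripper": 0, "travel": [0, 10, 0], "rotation": [0, 0, 0]}, {"gripper": 0, "travel": [0, 10, 0], "rotation": [0, 0, 0]}, {"gripper": 0, "travel": [0, 10, 0], "rotation": [0, 0, 0]}, {"gripper": 0, "travel": [0, 10, 0], "rotation": [0, 0, 0]}, {"gripper": 0, "travel": [0, 10, 0], "rotation": [0, 0, 0]}, {"gripper": 0, "travel": [0, 10, 0], "rotation": [0, 0, 0]}, {"gripper": 0, "travel": [0, 0, 0], "rotation": [0, 0, 0]}]}}

```text
t: 5.05
tcp_pos: [0.5866, -0.0238, 0.053]
tool_rot: [1.0, -0.001, 0.001, 0.001]
force: [0.4, -0.1, 0.4]
finger_gap: 0.006
```

{"op": "send_rows", "data": {"motion": [{"gripper": 0, "travel": [0, 8, 0], "rotation": [0, 0, 0]}, {"gripper": 0, "travel": [0, 6, 0], "rotation": [0, 0, 0]}, {"gripper": 0, "travel": [0, 5, 0], "rotation": [0, 0, 0]}, {"gripper": 0, "travel": [0, 4, 0], "rotation": [0, 0, 0]}, {"gripper": 0, "travel": [0, 3, 0], "rotation": [0, 0, 0]}, {"gripper": 0, "travel": [0, 3, 0], "rotation": [0, 0, 0]}, {"gripper": 0, "travel": [0, 0, 0], "rotation": [0, 0, 0]}]}}

```text
t: 5.63
tcp_pos: [0.5859, -0.0456, 0.0529]
tool_rot: [1.0, -0.002, -0.0, -0.004]
force: [2.2, 16.0, 3.7]
finger_gap: 0.002
```

Run:
```python
from h import *
b=snap('scene','scene3.png');st()
o=cv2.resize(b[140:290,200:400],(800,600),interpolation=cv2.INTER_CUBIC)
cv2.imwrite('pics/crop4.png',o[:,:,::-1])
```

```text
t 5.68 tcp [ 0.5859 -0.0456  0.0528] rot [ 1.0e+00 -1.7e-03 -1.0e-04 -3.5e-03] F [ 3.1 15.6  1.9] gap 0.002
```

View pics/crop4.png

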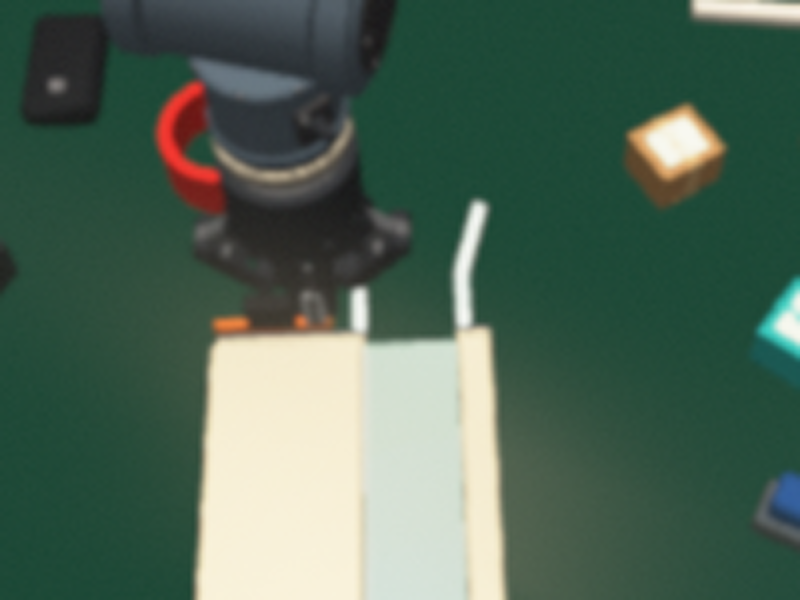

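The shutter is against its open stop: 16 N at TCP y = -45.6 mm, and the mouth is clear in the picture. I'll retreat and refine the box positions from their white labels.

{"op": "send_rows", "data": {"motion": [{"gripper": 0, "travel": [0, -6, 0], "rotation": [0, 0, 0]}, {"gripper": 0, "travel": [0, 0, -40], "rotation": [0, 0, 0]}, {"gripper": 0, "travel": [0, 0, -40], "rotation": [0, 0, 0]}, {"gripper": 80, "travel": [-25, -20, -20], "rotation": [0, 0, 0]}, {"gripper": 80, "travel": [-25, -20, 0], "rotation": [0, 0, -7]}, {"gripper": 80, "travel": [-25, -20, 0], "rotation": [0, 0, -7]}, {"gripper": 80, "travel": [0, 0, 0], "rotation": [0, 0, -7]}, {"gripper": 80, "travel": [0, 0, 0], "rotation": [0, 0, -7]}, {"gripper": 80, "travel": [0, 0, 0], "rotation": [0, 0, 0]}]}}

```text
t: 6.43
tcp_pos: [0.5082, 0.0128, 0.1529]
tool_rot: [0.97, 0.243, -0.0, 0.0]
force: [0.3, 0.5, 0.2]
finger_gap: 0.844
```

```bash
cat > boxes.py <<'E'
from meas import *
def boxes(im,name):
    out=[]
    hsv=cv2.cvtColor(im,cv2.COLOR_RGB2HSV)
    m=cv2.inRange(hsv,(6,60,50),(24,255,255))|cv2.inRange(hsv,(0,0,150),(40,60,255))
    m=cv2.morphologyEx(m,cv2.MORPH_OPEN,np.ones((3,3),np.uint8))
    cs,_=cv2.findContours(m,cv2.RETR_EXTERNAL,cv2.CHAIN_APPROX_NONE)
    for c in cs:
        ce,sz,an=rect(name,c,.033)
        if not(300<ce[0]<700 and -100<ce[1]<600 and 35<min(sz) and max(sz)<80): continue
        k=np.zeros(m.shape,np.uint8);cv2.drawContours(k,[c],-1,255,-1)
        w=(hsv[:,:,1]<75)&(hsv[:,:,2]>130)&(k>0)
        if w.sum()<15: continue
        ys,xs=np.nonzero(w);p=ray(name,(xs.mean(),ys.mean()),.036)[:2]*1000
        P=np.array([ray(name,q,.036)[:2]*1000 for q in zip(xs,ys)],np.float32)
        r=cv2.minAreaRect(P)
        out.append((np.round(p,1),'px',int(xs.mean()),int(ys.mean()),'lab',np.round(r[1]),round(r[2],1),'blob',ce,sz,an))
    return out
if __name__=='__main__':
    for n in('top','scene'):
        for b in boxes(snap(n),n): print(n,*b)
    s=st();x,y=np.array(s['tool_rot'])[:2];print('phi',np.degrees(2*np.arctan2(y,x)),'j6',s['q'][5])
E
python3 boxes.py
```

```text
top [579.  353.2] px 216 173 lab [30. 32.] 2.8 blob [576.3 351.6] [50.8 53.7] 2.7Traceback (most recent call last):
  File "boxes.py", line 21, in <module>
    for b in boxes(snap(n),n): print(n,*b)
             ~~~~~^^^^^^^^^^^
  File "boxes.py", line 9, in boxes
    ce,sz,an=rect(name,c,.033)
             ~~~~^^^^^^^^^^^^^
  File "meas.py", line 8, in rect
    P=np.array([ray(name,p[0],z)[:2] for p in c],np.float32)*1000
                ~~~^^^^^^^^^^^^^
  File "h.py", line 8, in ray
    c=manip.calibration(name);T=np.array(c['cam_to_world'])
ValueError: time passes only in moves, steps and waits
```

```bash
python3 - <<'E'
s=open('h.py').read()
s=s.replace("def snap","C={n:manip.calibration(n) for n in('top','scene')}\ndef snap").replace("c=manip.calibration(name)","c=C[name]")
open('h.py','w').write(s)
E
python3 boxes.py
python3 - <<'E'
from boxes import *
for n in('top','scene'):
    for b in boxes(cv2.imread(f'pics/{n}0.png')[:,:,::-1].copy(),n): print(n,0,*b)
im=cv2.imread('pics/top0.png')[:,:,::-1].copy()
for c in blobs(im,(82,100,60),(98,255,255),(230,150,275,190),50): print('decoy',rect('top',c,.033))
E
```

```text
top [578.9 353.2] px 216 173 lab [30. 32.] 2.8 blob [576.3 351.6] [50.8 53.7] 2.7
scene [578.2 352.3] px 436 214 lab [37. 29.] 88.2 blob [584.8 347.8] [61.7 63.1] 4.0
scene [449.4 193.3] px 368 174 lab [32. 36.] 28.7 blob [457.6 190.9] [62.1 66.8] 29.2
scene [426.6 321.5] px 414 167 lab [30. 36.] 45.1 blob [435.4 316.1] [52.4 76.4] 45.7
t 6.63 tcp [0.5091 0.0123 0.1526] rot [ 9.707e-01  2.403e-01 -1.000e-04  1.000e-04] F [-0.1 -0.3  0.4] gap 0.94
phi 27.804967419465456 j6 0.890312573011998
top 0 [427.1 322.3] px 225 230 lab [28. 35.] 46.6 blob [425.7 319.6] [51.1 51.1] 46.7
top 0 [450.2 194.6] px 274 222 lab [32. 35.] 28.0 blob [448.9 193.5] [49.3 51.5] 30.0
top 0 [578.9 353.2] px 216 173 lab [30. 32.] 2.8 blob [576.2 351.6] [49.3 55.5] 0.4
scene 0 [578.3 352.2] px 436 214 lab [37. 29.] 88.2 blob [584.9 348.4] [61.6 62.6] 1.9
scene 0 [449.4 193.1] px 368 174 lab [32. 36.] 28.7 blob [457.6 190.9] [62.1 66.8] 29.2
scene 0 [426.8 321.4] px 414 167 lab [30. 36.] 45.1 blob [435.3 316.1] [52.3 76.4] 45.7
decoy (array([590.6, 260.1]), array([56.1, 54.1]), 50.8)
```

{"op": "send_rows", "data": {"motion": [{"gripper": 75, "travel": [6.5, -37.7, 0], "rotation": [0, 0, 0]}, {"gripper": 75, "travel": [6.5, -37.7, 0], "rotation": [0, 0, 0]}, {"gripper": 75, "travel": [6.5, -37.7, 0], "rotation": [0, 0, 0]}, {"gripper": 75, "travel": [6.5, -37.7, 20], "rotation": [0, 0, 0]}, {"gripper": 75, "travel": [6.5, -37.7, 30], "rotation": [0, 0, 0]}, {"gripper": 75, "travel": [0, 0, 30], "rotation": [0, 0, 0]}, {"gripper": 75, "travel": [0, 0, 0], "rotation": [0, 0, 0]}, {"gripper": 75, "travel": [0, 0, 0], "rotation": [0, 0, 0]}]}}

```text
t: 7.3
tcp_pos: [0.4505, 0.1878, 0.0766]
tool_rot: [0.97, 0.241, -0.002, -0.0]
force: [0.3, -0.7, -0.1]
finger_gap: 0.878
```

```bash
cat > to.py <<'E'
import sys
from h import *
X,Y,Z,P=map(float,sys.argv[1:])
s=st();x,y=np.array(s['tool_rot'])[:2];f=2*np.arctan2(y,x);p=np.array(s['tcp_pos'])*1000
dx,dy=X-p[0],Y-p[1]
for g,n in((f,'now'),(np.radians(P),'after turn')):
    print(n,'travel',np.round([dx*np.cos(g)+dy*np.sin(g),dx*np.sin(g)-dy*np.cos(g),p[2]-Z],1))
print('rz',round((np.degrees(f)-P+180)%360-180,1),'j6',round(s['q'][5],2))
E
python3 to.py 450 194 12 28.3
```

```text
t 7.3 tcp [0.4505 0.1878 0.0766] rot [ 0.9704  0.2413 -0.002  -0.    ] F [ 0.3 -0.7 -0.1] gap 0.878
now travel [ 2.4 -5.7 64.6]
after turn travel [ 2.5 -5.7 64.6]
rz -0.4 j6 1.25
```

{"op": "send_rows", "data": {"motion": [{"gripper": 75, "travel": [2.4, -5.7, 10], "rotation": [0, 0, 0]}, {"gripper": 75, "travel": [0, 0, 25], "rotation": [0, 0, 0]}, {"gripper": 75, "travel": [0, 0, 29], "rotation": [0, 0, 0]}, {"gripper": 75, "travel": [0, 0, 0], "rotation": [0, 0, 0]}, {"gripper": 30, "travel": [0, 0, 0], "rotation": [0, 0, 0]}, {"gripper": 30, "travel": [0, 0, 0], "rotation": [0, 0, 0]}, {"gripper": 30, "travel": [0, 0, 0], "rotation": [0, 0, 0]}, {"gripper": 30, "travel": [0, 0, 0], "rotation": [0, 0, 0]}, {"gripper": 30, "travel": [0, 0, 0], "rotation": [0, 0, 0]}, {"gripper": 30, "travel": [0, 0, 0], "rotation": [0, 0, 0]}], "newtons": 40}}

```text
t: 8.13
tcp_pos: [0.4522, 0.1942, 0.0155]
tool_rot: [0.97, 0.241, 0.002, 0.0]
force: [-0.1, -1.6, 8.0]
finger_gap: 0.574
```

```bash
python3 to.py 530 12 12 0
```

```text
t 8.13 tcp [0.4522 0.1942 0.0155] rot [9.704e-01 2.413e-01 1.900e-03 2.000e-04] F [-0.1 -1.6  8. ] gap 0.574
now travel [-16.6 197.4   3.5]
after turn travel [ 77.8 182.2   3.5]
rz 27.9 j6 1.26
```

{"op": "send_rows", "data": {"motion": [{"gripper": 30, "travel": [0, 0, -15], "rotation": [0, 0, 0]}, {"gripper": 30, "travel": [0, 0, -20], "rotation": [0, 0, 0]}, {"gripper": 30, "travel": [0, 0, -5], "rotation": [0, 0, 0]}, {"gripper": 30, "travel": [0, 0, 0], "rotation": [0, 0, 7]}, {"gripper": 30, "travel": [0, 0, 0], "rotation": [0, 0, 7]}, {"gripper": 30, "travel": [0, 0, 0], "rotation": [0, 0, 7]}, {"gripper": 30, "travel": [0, 0, 0], "rotation": [0, 0, 7]}, {"gripper": 30, "travel": [0, 0, 0], "rotation": [0, 0, 0]}]}}

```text
t: 8.8
tcp_pos: [0.4508, 0.1942, 0.0538]
tool_rot: [1.0, -0.002, 0.0, -0.0]
force: [0.1, 0.9, -1.0]
finger_gap: 0.575
```

```bash
python3 to.py 510 12 16 0;python3 - <<'E'
from boxes import *
b=snap('scene','scene5.png')
o=cv2.resize(b[100:290,250:500],(790,600),interpolation=cv2.INTER_CUBIC)
cv2.imwrite('pics/crop5.png',o[:,:,::-1])
for q in boxes(b,'scene'): print(*q)
E
```

```text
t 8.8 tcp [0.4508 0.1942 0.0538] rot [ 1.0e+00 -1.5e-03  3.0e-04 -1.0e-04] F [ 0.1  0.9 -1. ] gap 0.575
now travel [ 59.7 182.   37.8]
after turn travel [ 59.2 182.2  37.8]
rz -0.2 j6 1.75
[578.4 352.3] px 436 214 lab [32. 36.] 4.2 blob [584.6 348. ] [61.9 63. ] 3.3
[426.6 321.5] px 414 167 lab [30. 36.] 45.1 blob [435.4 316.1] [52.4 76.4] 45.7
[418.3 201.1] px 370 165 lab [35. 38.] 3.5 blob [428.4 202.2] [55.5 75.5] 84.6
```

View pics/crop5.png

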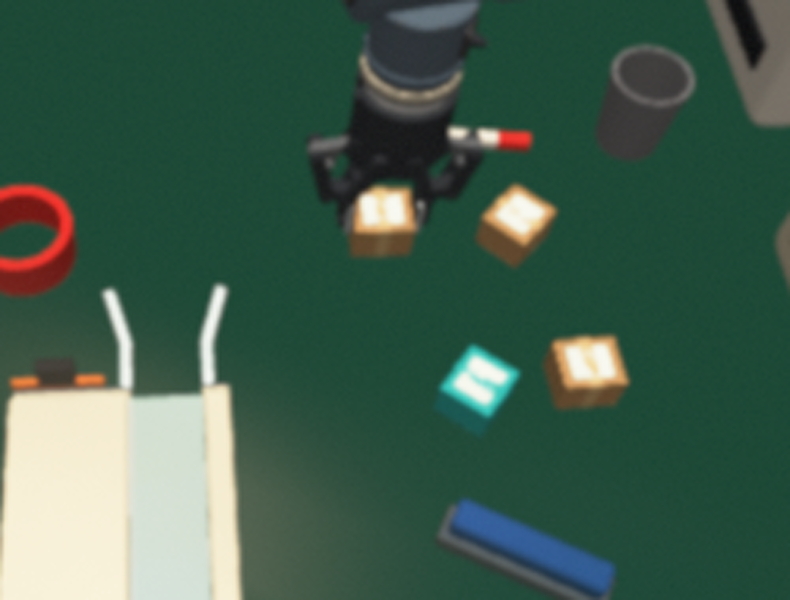

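The box is held square, and the shutter stands fully right. I'll carry the box to the straight part of the guide.

{"op": "send_rows", "data": {"motion": [{"gripper": 30, "travel": [17, 36.4, 0], "rotation": [0, 0, 0]}, {"gripper": 30, "travel": [17, 36.4, 0], "rotation": [0, 0, 0]}, {"gripper": 30, "travel": [17, 36.4, 0], "rotation": [0, 0, 0]}, {"gripper": 30, "travel": [17, 36.4, 0], "rotation": [0, 0, 0]}, {"gripper": 30, "travel": [16, 36.4, 0], "rotation": [0, 0, 0]}, {"gripper": 30, "travel": [0, 0, 0], "rotation": [0, 0, 0]}, {"gripper": 30, "travel": [0, 0, 0], "rotation": [0, 0, 0]}]}}

```text
t: 9.43
tcp_pos: [0.536, 0.0096, 0.0537]
tool_rot: [1.0, -0.001, 0.001, 0.0]
force: [-1.0, -0.3, -1.7]
finger_gap: 0.571
```

```bash
python3 to.py 535 12 17 0
```

```text
t 9.43 tcp [0.536  0.0096 0.0537] rot [ 1.0e+00 -1.4e-03  9.0e-04  1.0e-04] F [-1.  -0.3 -1.7] gap 0.571
now travel [-1.  -2.4 36.7]
after turn travel [-1.  -2.4 36.7]
rz -0.2 j6 1.38
```

{"op": "send_rows", "data": {"motion": [{"gripper": 30, "travel": [-1, -2.4, 15], "rotation": [0, 0, 0]}, {"gripper": 30, "travel": [0, 0, 15], "rotation": [0, 0, 0]}, {"gripper": 30, "travel": [0, 0, 6], "rotation": [0, 0, 0]}, {"gripper": 30, "travel": [0, 0, 0], "rotation": [0, 0, 0]}, {"gripper": 70, "travel": [0, 0, 0], "rotation": [0, 0, 0]}, {"gripper": 70, "travel": [0, 0, 0], "rotation": [0, 0, 0]}, {"gripper": 70, "travel": [0, 0, 0], "rotation": [0, 0, 0]}, {"gripper": 70, "travel": [0, 0, -30], "rotation": [0, 0, 0]}, {"gripper": 70, "travel": [0, 0, -30], "rotation": [0, 0, 0]}, {"gripper": 0, "travel": [-35, 0, 0], "rotation": [0, 0, 0]}, {"gripper": 0, "travel": [-35, 0, 0], "rotation": [0, 0, 0]}, {"gripper": 0, "travel": [0, 0, 0], "rotation": [0, 0, 0]}]}}

```text
t: 10.43
tcp_pos: [0.4535, 0.0167, 0.0782]
tool_rot: [1.0, -0.0, -0.007, -0.001]
force: [-1.2, 0.2, -0.5]
finger_gap: 0.402
```

```bash
python3 to.py 470 12 15 0
```

```text
t 10.43 tcp [0.4535 0.0167 0.0782] rot [ 1.0e+00 -2.0e-04 -6.6e-03 -1.4e-03] F [-1.2  0.2 -0.5] gap 0.402
now travel [16.5  4.7 63.2]
after turn travel [16.5  4.7 63.2]
rz -0.0 j6 1.36
```

{"op": "send_rows", "data": {"motion": [{"gripper": 0, "travel": [10, 4, 30], "rotation": [0, 0, 0]}, {"gripper": 0, "travel": [0, 0, 32], "rotation": [0, 0, 0]}, {"gripper": 0, "travel": [0, 0, 0], "rotation": [0, 0, 0]}, {"gripper": 0, "travel": [15, 0, 0], "rotation": [0, 0, 0]}, {"gripper": 0, "travel": [15, 0, 0], "rotation": [0, 0, 0]}, {"gripper": 0, "travel": [10, 0, 0], "rotation": [0, 0, 0]}, {"gripper": 0, "travel": [10, 0, 0], "rotation": [0, 0, 0]}, {"gripper": 0, "travel": [10, 0, 0], "rotation": [0, 0, 0]}, {"gripper": 0, "travel": [10, 0, 0], "rotation": [0, 0, 0]}, {"gripper": 0, "travel": [10, 0, 0], "rotation": [0, 0, 0]}, {"gripper": 0, "travel": [10, 0, 0], "rotation": [0, 0, 0]}, {"gripper": 0, "travel": [0, 0, 0], "rotation": [0, 0, 0]}]}}

```text
t: 11.43
tcp_pos: [0.5663, 0.0104, 0.0179]
tool_rot: [1.0, -0.0, 0.002, 0.0]
force: [-0.1, 1.0, 0.5]
finger_gap: 0.001
```

```bash
python3 to.py 589 12 15 0
python3 - <<'E'
from boxes import *
b=snap('scene','scene6.png')
o=cv2.resize(b[120:320,230:490],(780,600),interpolation=cv2.INTER_CUBIC)
cv2.imwrite('pics/crop6.png',o[:,:,::-1])
for q in boxes(b,'scene'): print(*q)
E
```

```text
t 11.43 tcp [0.5663 0.0104 0.0179] rot [ 1.0e+00 -2.0e-04  2.4e-03  3.0e-04] F [-0.1  1.   0.5] gap 0.001
now travel [22.7 -1.6  2.9]
after turn travel [22.7 -1.6  2.9]
rz -0.0 j6 1.39
[578.2 352.3] px 436 214 lab [37. 29.] 88.2 blob [584.6 348.1] [61.6 62.7] 3.7
[426.6 321.5] px 414 167 lab [30. 36.] 45.1 blob [435.4 316.1] [52.4 76.3] 45.7
```

View pics/crop6.png

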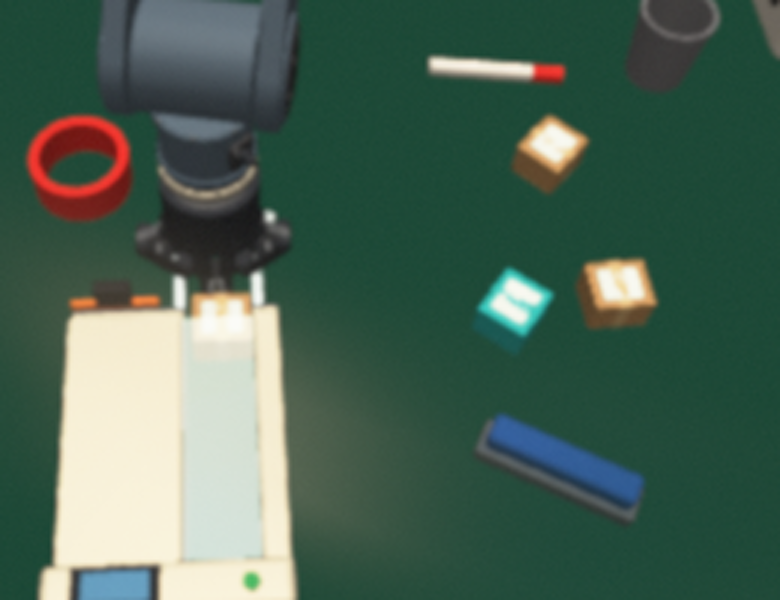

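{"op": "send_rows", "data": {"motion": [{"gripper": 0, "travel": [10, 0, 0], "rotation": [0, 0, 0]}, {"gripper": 0, "travel": [8, -1, 0], "rotation": [0, 0, 0]}, {"gripper": 0, "travel": [5, 0, 0], "rotation": [0, 0, 0]}, {"gripper": 0, "travel": [0, 0, 0], "rotation": [0, 0, 0]}, {"gripper": 0, "travel": [0, 0, 0], "rotation": [0, 0, 0]}]}}

```text
t: 11.9
tcp_pos: [0.5868, 0.0114, 0.016]
tool_rot: [1.0, -0.0, 0.0, 0.0]
force: [-0.5, 0.1, -0.6]
finger_gap: 0.001
```

{"op": "send_rows", "data": {"motion": [{"gripper": 0, "travel": [-30, 0, 0], "rotation": [0, 0, 0]}, {"gripper": 0, "travel": [-30, 0, -10], "rotation": [0, 0, 0]}, {"gripper": 0, "travel": [-10, 0, -40], "rotation": [0, 0, 0]}, {"gripper": 75, "travel": [-10, -35, -40], "rotation": [0, 0, 0]}, {"gripper": 75, "travel": [-10, -38, 0], "rotation": [0, 0, 0]}, {"gripper": 75, "travel": [-10, -38, 0], "rotation": [0, 0, 0]}, {"gripper": 75, "travel": [-10, -38, 0], "rotation": [0, 0, 0]}, {"gripper": 75, "travel": [-10, -38, 0], "rotation": [0, 0, 0]}, {"gripper": 75, "travel": [-10, -38, 0], "rotation": [0, 0, 0]}, {"gripper": 75, "travel": [-10, -38, 0], "rotation": [0, 0, 0]}, {"gripper": 75, "travel": [-10, -38, 0], "rotation": [0, 0, 0]}, {"gripper": 75, "travel": [0, 0, 0], "rotation": [0, 0, -7]}]}}

```text
t: 12.9
tcp_pos: [0.4368, 0.3103, 0.0968]
tool_rot: [0.998, 0.064, 0.001, -0.001]
force: [-0.7, -1.3, -0.6]
finger_gap: 0.877
```

{"op": "send_rows", "data": {"motion": [{"gripper": 75, "travel": [0, 0, 0], "rotation": [0, 0, -7]}, {"gripper": 75, "travel": [0, 0, 0], "rotation": [0, 0, -7]}, {"gripper": 75, "travel": [0, 0, 0], "rotation": [0, 0, -7]}, {"gripper": 75, "travel": [0, 0, 0], "rotation": [0, 0, -7]}, {"gripper": 75, "travel": [0, 0, 0], "rotation": [0, 0, -7]}, {"gripper": 75, "travel": [0, 0, 0], "rotation": [0, 0, -4]}, {"gripper": 75, "travel": [0, 0, 0], "rotation": [0, 0, 0]}, {"gripper": 75, "travel": [0, 0, 0], "rotation": [0, 0, 0]}]}}

```text
t: 13.57
tcp_pos: [0.4389, 0.3043, 0.0965]
tool_rot: [0.921, 0.389, -0.0, -0.0]
force: [-0.3, -0.3, 0.3]
finger_gap: 0.881
```

```bash
python3 to.py 427 322 14 46; python3 boxes.py
```

```text
t 13.57 tcp [0.4389 0.3043 0.0965] rot [ 9.211e-01  3.893e-01 -2.000e-04 -0.000e+00] F [-0.3 -0.3  0.3] gap 0.881
now travel [  4.4 -20.9  82.5]
after turn travel [  4.5 -20.8  82.5]
rz -0.2 j6 1.17
top [582.  349.1] px 217 172 lab [30. 32.] 2.8 blob [577.5 351.6] [46.6 55.5] 0.4
scene [578.3 352.3] px 436 214 lab [32. 36.] 4.2 blob [584.8 348. ] [61.7 62.7] 4.0
scene [426.3 321. ] px 413 167 lab [32. 36.] 44.8 blob [435.4 316.1] [52.4 76.4] 45.7
t 13.67 tcp [0.439  0.3044 0.0965] rot [ 9.210e-01  3.896e-01 -1.000e-04 -0.000e+00] F [-0.2 -0.2 -0.1] gap 0.879
phi 45.85463438744993 j6 1.1673944436186774
```

{"op": "send_rows", "data": {"motion": [{"gripper": 75, "travel": [4.4, -20.9, 0], "rotation": [0, 0, 0]}, {"gripper": 75, "travel": [0, 0, 30], "rotation": [0, 0, 0]}, {"gripper": 75, "travel": [0, 0, 30], "rotation": [0, 0, 0]}, {"gripper": 75, "travel": [0, 0, 21], "rotation": [0, 0, 0]}, {"gripper": 75, "travel": [0, 0, 0], "rotation": [0, 0, 0]}, {"gripper": 30, "travel": [0, 0, 0], "rotation": [0, 0, 0]}, {"gripper": 30, "travel": [0, 0, 0], "rotation": [0, 0, 0]}, {"gripper": 30, "travel": [0, 0, 0], "rotation": [0, 0, 0]}, {"gripper": 30, "travel": [0, 0, 0], "rotation": [0, 0, 0]}, {"gripper": 30, "travel": [0, 0, 0], "rotation": [0, 0, 0]}, {"gripper": 30, "travel": [0, 0, -20], "rotation": [0, 0, 0]}, {"gripper": 30, "travel": [0, 0, -20], "rotation": [0, 0, 0]}], "newtons": 50}}

```text
t: 14.67
tcp_pos: [0.4265, 0.3218, 0.0556]
tool_rot: [0.921, 0.39, -0.001, 0.0]
force: [-0.6, 0.4, -0.9]
finger_gap: 0.571
```

{"op": "send_rows", "data": {"motion": [{"gripper": 30, "travel": [0, 0, 0], "rotation": [0, 0, 7]}, {"gripper": 30, "travel": [0, 0, 0], "rotation": [0, 0, 7]}, {"gripper": 30, "travel": [0, 0, 0], "rotation": [0, 0, 7]}, {"gripper": 30, "travel": [0, 0, 0], "rotation": [0, 0, 7]}, {"gripper": 30, "travel": [0, 0, 0], "rotation": [0, 0, 7]}, {"gripper": 30, "travel": [0, 0, 0], "rotation": [0, 0, 7]}, {"gripper": 30, "travel": [0, 0, 0], "rotation": [0, 0, 4]}, {"gripper": 30, "travel": [0, 0, 0], "rotation": [0, 0, 0]}]}}

```text
t: 15.33
tcp_pos: [0.4273, 0.3222, 0.056]
tool_rot: [1.0, -0.001, 0.0, -0.0]
force: [0.3, -0.4, -0.6]
finger_gap: 0.57
```

```bash
python3 to.py 520 12 17 0; python3 boxes.py
```

```text
t 15.33 tcp [0.4273 0.3222 0.056 ] rot [ 1.0e+00 -1.1e-03  3.0e-04 -1.0e-04] F [ 0.3 -0.4 -0.6] gap 0.57
now travel [ 93.4 310.   39. ]
after turn travel [ 92.7 310.2  39. ]
rz -0.1 j6 2.01
top [579.  353.2] px 216 173 lab [30. 32.] 2.8 blob [576.3 351.6] [50.8 53.7] 2.7
scene [578.3 352.2] px 436 214 lab [32. 36.] 4.2 blob [584.6 348.1] [61.9 62.7] 3.3
scene [394.7 336.2] px 417 157 lab [40. 32.] 88.2 blob [406.3 335.2] [57.8 79.6] 79.1
t 15.43 tcp [0.4273 0.3222 0.0559] rot [ 1.e+00  4.e-04  2.e-04 -1.e-04] F [ 1.5  0.2 -1.4] gap 0.57
phi 0.04771223003832349 j6 2.007064968026209
```

{"op": "send_rows", "data": {"motion": [{"gripper": 30, "travel": [12, 34.5, 0], "rotation": [0, 0, 0]}, {"gripper": 30, "travel": [12, 34.5, 0], "rotation": [0, 0, 0]}, {"gripper": 30, "travel": [12, 34.5, 0], "rotation": [0, 0, 0]}, {"gripper": 30, "travel": [12, 34.5, 0], "rotation": [0, 0, 0]}, {"gripper": 30, "travel": [12, 34.5, 0], "rotation": [0, 0, 0]}, {"gripper": 30, "travel": [12, 34.5, 0], "rotation": [0, 0, 0]}, {"gripper": 30, "travel": [12, 34.5, 0], "rotation": [0, 0, 0]}, {"gripper": 30, "travel": [12, 34.5, 0], "rotation": [0, 0, 0]}, {"gripper": 30, "travel": [12, 34.5, 0], "rotation": [0, 0, 0]}, {"gripper": 30, "travel": [0, 0, 0], "rotation": [0, 0, 0]}, {"gripper": 30, "travel": [0, 0, 0], "rotation": [0, 0, 0]}, {"gripper": 30, "travel": [0, 0, 0], "rotation": [0, 0, 0]}]}}

```text
t: 16.43
tcp_pos: [0.5343, 0.0116, 0.0555]
tool_rot: [1.0, -0.001, -0.001, -0.0]
force: [0.5, 0.1, -0.9]
finger_gap: 0.569
```

```bash
python3 to.py 535 12 17 0
```

```text
t 16.43 tcp [0.5343 0.0116 0.0555] rot [ 1.e+00 -5.e-04 -6.e-04 -2.e-04] F [ 0.5  0.1 -0.9] gap 0.569
now travel [ 0.7 -0.4 38.5]
after turn travel [ 0.7 -0.4 38.5]
rz -0.1 j6 1.38
```

{"op": "send_rows", "data": {"motion": [{"gripper": 30, "travel": [0, 0, 15], "rotation": [0, 0, 0]}, {"gripper": 30, "travel": [0, 0, 15], "rotation": [0, 0, 0]}, {"gripper": 30, "travel": [0, 0, 9], "rotation": [0, 0, 0]}, {"gripper": 30, "travel": [0, 0, 0], "rotation": [0, 0, 0]}, {"gripper": 70, "travel": [0, 0, 0], "rotation": [0, 0, 0]}, {"gripper": 70, "travel": [0, 0, 0], "rotation": [0, 0, 0]}, {"gripper": 70, "travel": [0, 0, 0], "rotation": [0, 0, 0]}, {"gripper": 70, "travel": [0, 0, -30], "rotation": [0, 0, 0]}, {"gripper": 70, "travel": [0, 0, -30], "rotation": [0, 0, 0]}, {"gripper": 0, "travel": [-35, 0, 0], "rotation": [0, 0, 0]}, {"gripper": 0, "travel": [-35, 0, 0], "rotation": [0, 0, 0]}, {"gripper": 0, "travel": [0, 0, 0], "rotation": [0, 0, 0]}]}}

```text
t: 17.43
tcp_pos: [0.4544, 0.0139, 0.0765]
tool_rot: [1.0, -0.0, -0.007, -0.002]
force: [-0.3, 1.0, -0.4]
finger_gap: 0.402
```

{"op": "send_rows", "data": {"motion": [{"gripper": 0, "travel": [0, 0, 30], "rotation": [0, 0, 0]}, {"gripper": 0, "travel": [0, 0, 31], "rotation": [0, 0, 0]}, {"gripper": 0, "travel": [0, 0, 0], "rotation": [0, 0, 0]}, {"gripper": 0, "travel": [15, 0, 0], "rotation": [0, 0, 0]}, {"gripper": 0, "travel": [15, 0, 0], "rotation": [0, 0, 0]}, {"gripper": 0, "travel": [10, 0, 0], "rotation": [0, 0, 0]}, {"gripper": 0, "travel": [10, 0, 0], "rotation": [0, 0, 0]}, {"gripper": 0, "travel": [10, 0, 0], "rotation": [0, 0, 0]}, {"gripper": 0, "travel": [10, 0, 0], "rotation": [0, 0, 0]}, {"gripper": 0, "travel": [10, 0, 0], "rotation": [0, 0, 0]}, {"gripper": 0, "travel": [10, 0, 0], "rotation": [0, 0, 0]}, {"gripper": 0, "travel": [0, 0, 0], "rotation": [0, 0, 0]}]}}

```text
t: 18.43
tcp_pos: [0.557, 0.0115, 0.0171]
tool_rot: [1.0, -0.0, 0.002, 0.0]
force: [0.7, 0.1, 1.0]
finger_gap: -0.0
```

```bash
python3 to.py 587 12 17 0
python3 - <<'E'
from boxes import *
b=snap('scene','scene7.png')
o=cv2.resize(b[120:320,230:490],(780,600),interpolation=cv2.INTER_CUBIC)
cv2.imwrite('pics/crop7.png',o[:,:,::-1])
for q in boxes(b,'scene'): print(*q)
E
```

```text
t 18.43 tcp [0.557  0.0115 0.0171] rot [ 1.0e+00 -2.0e-04  1.6e-03  3.0e-04] F [0.7 0.1 1. ] gap -0.0
now travel [30.  -0.5  0.1]
after turn travel [30.  -0.5  0.1]
rz -0.0 j6 1.39
[544.4 381.6] px 444 202 lab [31. 35.] 3.2 blob [551.7 377.8] [63.3 64.3] 2.7
```

View pics/crop7.png

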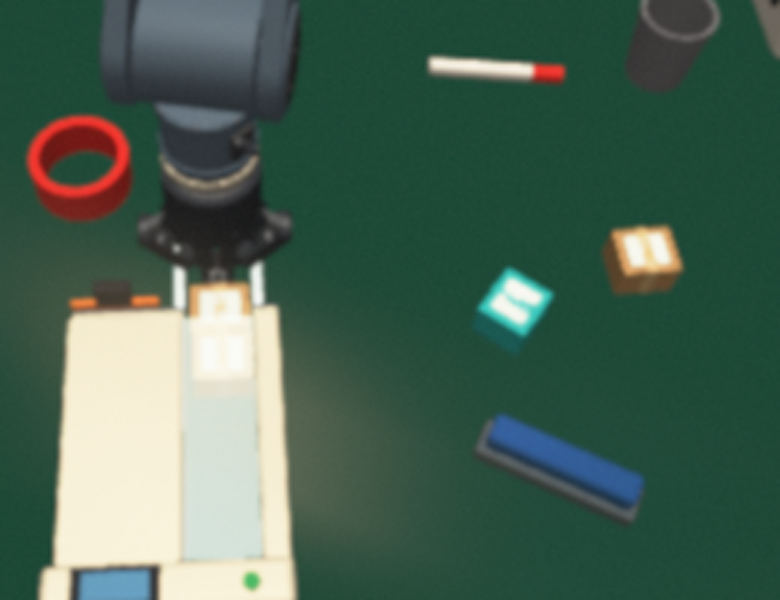

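The third brown box was knocked to about (544, 382), and its yaw is still about 3°. I'll finish pushing this one, then fetch it from there.

{"op": "send_rows", "data": {"motion": [{"gripper": 0, "travel": [10, 0, 0], "rotation": [0, 0, 0]}, {"gripper": 0, "travel": [10, 0, 0], "rotation": [0, 0, 0]}, {"gripper": 0, "travel": [8, 0, 0], "rotation": [0, 0, 0]}, {"gripper": 0, "travel": [3, 0, 0], "rotation": [0, 0, 0]}, {"gripper": 0, "travel": [0, 0, 0], "rotation": [0, 0, 0]}, {"gripper": 0, "travel": [0, 0, 0], "rotation": [0, 0, 0]}]}}

```text
t: 18.98
tcp_pos: [0.5862, 0.0115, 0.0158]
tool_rot: [1.0, -0.0, 0.001, 0.0]
force: [0.5, -0.4, -0.4]
finger_gap: -0.002
```

{"op": "send_rows", "data": {"motion": [{"gripper": 0, "travel": [-30, 0, 0], "rotation": [0, 0, 0]}, {"gripper": 0, "travel": [-30, 0, -10], "rotation": [0, 0, 0]}, {"gripper": 0, "travel": [0, 0, -40], "rotation": [0, 0, 0]}, {"gripper": 75, "travel": [0, -35, -40], "rotation": [0, 0, 0]}, {"gripper": 75, "travel": [2, -40, 0], "rotation": [0, 0, 0]}, {"gripper": 75, "travel": [2, -40, 0], "rotation": [0, 0, 0]}, {"gripper": 75, "travel": [2, -40, 0], "rotation": [0, 0, 0]}, {"gripper": 75, "travel": [2, -40, 0], "rotation": [0, 0, 0]}, {"gripper": 75, "travel": [2, -40, 0], "rotation": [0, 0, 0]}, {"gripper": 75, "travel": [2, -40, 0], "rotation": [0, 0, 0]}, {"gripper": 75, "travel": [2, -40, 0], "rotation": [0, 0, 0]}, {"gripper": 75, "travel": [2, -40, 0], "rotation": [0, 0, -3]}]}}

```text
t: 19.98
tcp_pos: [0.5417, 0.3609, 0.097]
tool_rot: [1.0, 0.026, 0.0, -0.0]
force: [0.3, 0.2, 1.0]
finger_gap: 0.883
```

{"op": "send_rows", "data": {"motion": [{"gripper": 75, "travel": [0, 0, 0], "rotation": [0, 0, 0]}, {"gripper": 75, "travel": [0, 0, 0], "rotation": [0, 0, 0]}]}}

```text
t: 20.15
tcp_pos: [0.5416, 0.3612, 0.0967]
tool_rot: [1.0, 0.028, 0.0, -0.0]
force: [-0.1, -0.9, 0.1]
finger_gap: 0.875
```

```bash
python3 to.py 545 382 16 3; python3 boxes.py
```

```text
t 20.15 tcp [0.5416 0.3612 0.0967] rot [ 9.996e-01  2.760e-02  4.000e-04 -1.000e-04] F [-0.1 -0.9  0.1] gap 0.875
now travel [  4.6 -20.6  80.7]
after turn travel [  4.5 -20.6  80.7]
rz 0.2 j6 1.93
scene [544.4 381.6] px 444 202 lab [31. 35.] 3.2 blob [551.4 378.2] [63.5 63.5] 0.9
t 20.25 tcp [0.5415 0.3582 0.0965] rot [ 9.997e-01  2.570e-02 -6.000e-04  5.000e-04] F [ 0.5 -0.4  0.8] gap 0.877
phi 2.9445004403009283 j6 1.9325940352549429
```

{"op": "send_rows", "data": {"motion": [{"gripper": 75, "travel": [4, -22, 0], "rotation": [0, 0, 0]}, {"gripper": 75, "travel": [0, 0, 30], "rotation": [0, 0, 0]}, {"gripper": 75, "travel": [0, 0, 30], "rotation": [0, 0, 0]}, {"gripper": 75, "travel": [0, 0, 20], "rotation": [0, 0, 0]}, {"gripper": 75, "travel": [0, 0, 0], "rotation": [0, 0, 0]}, {"gripper": 30, "travel": [0, 0, 0], "rotation": [0, 0, 0]}, {"gripper": 30, "travel": [0, 0, 0], "rotation": [0, 0, 0]}, {"gripper": 30, "travel": [0, 0, 0], "rotation": [0, 0, 0]}, {"gripper": 30, "travel": [0, 0, 0], "rotation": [0, 0, 0]}, {"gripper": 30, "travel": [0, 0, 0], "rotation": [0, 0, 0]}, {"gripper": 30, "travel": [0, 0, -20], "rotation": [0, 0, 0]}, {"gripper": 30, "travel": [0, 0, -20], "rotation": [0, 0, 3]}], "newtons": 50}}

```text
t: 21.25
tcp_pos: [0.5439, 0.3806, 0.0565]
tool_rot: [1.0, -0.001, -0.001, 0.001]
force: [-0.3, 1.0, -0.6]
finger_gap: 0.568
```

{"op": "send_rows", "data": {"motion": [{"gripper": 30, "travel": [0, 0, -20], "rotation": [0, 0, 0]}, {"gripper": 30, "travel": [0, 0, 0], "rotation": [0, 0, 0]}, {"gripper": 30, "travel": [0, 0, 0], "rotation": [0, 0, 0]}]}}

```text
t: 21.5
tcp_pos: [0.546, 0.3817, 0.0784]
tool_rot: [1.0, -0.0, 0.002, -0.001]
force: [0.1, 0.2, -1.0]
finger_gap: 0.572
```

```bash
python3 to.py 535 12 17 0; python3 boxes.py|head -3
```

```text
t 21.5 tcp [0.546  0.3817 0.0784] rot [ 1.0e+00 -3.0e-04  1.6e-03 -7.0e-04] F [ 0.1  0.2 -1. ] gap 0.572
now travel [-10.7 369.7  61.4]
after turn travel [-11.  369.7  61.4]
rz -0.0 j6 2.01
t 21.6 tcp [0.5443 0.3808 0.0761] rot [ 1.e+00 -4.e-04 -8.e-04  4.e-04] F [-0.3 -0.5 -1.5] gap 0.572
phi -0.04598960460051771 j6 2.0142598810725074
```

{"op": "send_rows", "data": {"motion": [{"gripper": 30, "travel": [-10, 33.6, 0], "rotation": [0, 0, 0]}, {"gripper": 30, "travel": [0, 33.6, 0], "rotation": [0, 0, 0]}, {"gripper": 30, "travel": [0, 33.6, 0], "rotation": [0, 0, 0]}, {"gripper": 30, "travel": [0, 33.6, 0], "rotation": [0, 0, 0]}, {"gripper": 30, "travel": [0, 33.6, 0], "rotation": [0, 0, 0]}, {"gripper": 30, "travel": [0, 33.6, 0], "rotation": [0, 0, 0]}, {"gripper": 30, "travel": [0, 33.6, 0], "rotation": [0, 0, 0]}, {"gripper": 30, "travel": [0, 33.6, 0], "rotation": [0, 0, 0]}, {"gripper": 30, "travel": [0, 33.6, 0], "rotation": [0, 0, 0]}, {"gripper": 30, "travel": [0, 33.6, 0], "rotation": [0, 0, 0]}, {"gripper": 30, "travel": [0, 33.6, 0], "rotation": [0, 0, 0]}, {"gripper": 30, "travel": [0, 0, 0], "rotation": [0, 0, 0]}]}}

```text
t: 22.6
tcp_pos: [0.535, 0.0062, 0.0757]
tool_rot: [1.0, -0.003, -0.0, 0.001]
force: [1.0, -0.5, -1.0]
finger_gap: 0.571
```

{"op": "send_rows", "data": {"motion": [{"gripper": 30, "travel": [0, 0, 0], "rotation": [0, 0, 0]}, {"gripper": 30, "travel": [0, 0, 0], "rotation": [0, 0, 0]}]}}

```text
t: 22.77
tcp_pos: [0.5338, 0.0118, 0.0759]
tool_rot: [1.0, -0.001, -0.001, -0.0]
force: [1.5, 0.9, -1.2]
finger_gap: 0.571
```

```bash
python3 to.py 535 12 17 0; python3 boxes.py|head -3
```

```text
t 22.77 tcp [0.5338 0.0118 0.0759] rot [ 1.0e+00 -1.0e-03 -1.2e-03 -4.0e-04] F [ 1.5  0.9 -1.2] gap 0.571
now travel [ 1.2 -0.2 58.9]
after turn travel [ 1.2 -0.2 58.9]
rz -0.1 j6 1.38
scene [493.9   9.9] px 301 190 lab [35. 32.] 88.2 blob [502.   10.1] [72.6 56.3] 0.5
t 22.87 tcp [0.5341 0.0128 0.0763] rot [ 1.e+00  2.e-04 -8.e-04 -3.e-04] F [-0.1 -0.3 -1.6] gap 0.571
phi 0.021726537535003004 j6 1.3847083774783155
```

{"op": "send_rows", "data": {"motion": [{"gripper": 30, "travel": [1, 0, 25], "rotation": [0, 0, 0]}, {"gripper": 30, "travel": [0, 0, 22], "rotation": [0, 0, 0]}, {"gripper": 30, "travel": [0, 0, 12], "rotation": [0, 0, 0]}, {"gripper": 30, "travel": [0, 0, 0], "rotation": [0, 0, 0]}, {"gripper": 70, "travel": [0, 0, 0], "rotation": [0, 0, 0]}, {"gripper": 70, "travel": [0, 0, 0], "rotation": [0, 0, 0]}, {"gripper": 70, "travel": [0, 0, 0], "rotation": [0, 0, 0]}, {"gripper": 70, "travel": [0, 0, -30], "rotation": [0, 0, 0]}, {"gripper": 70, "travel": [0, 0, -30], "rotation": [0, 0, 0]}, {"gripper": 0, "travel": [-35, 0, 0], "rotation": [0, 0, 0]}, {"gripper": 0, "travel": [-35, 0, 0], "rotation": [0, 0, 0]}, {"gripper": 0, "travel": [0, 0, 0], "rotation": [0, 0, 0]}]}}

```text
t: 23.87
tcp_pos: [0.4554, 0.0138, 0.0779]
tool_rot: [1.0, -0.0, -0.007, -0.001]
force: [-0.8, 0.5, -0.2]
finger_gap: 0.401
```

{"op": "send_rows", "data": {"motion": [{"gripper": 0, "travel": [0, 0, 30], "rotation": [0, 0, 0]}, {"gripper": 0, "travel": [0, 0, 30], "rotation": [0, 0, 0]}, {"gripper": 0, "travel": [0, 0, 0], "rotation": [0, 0, 0]}, {"gripper": 0, "travel": [15, 0, 0], "rotation": [0, 0, 0]}, {"gripper": 0, "travel": [15, 0, 0], "rotation": [0, 0, 0]}, {"gripper": 0, "travel": [10, 0, 0], "rotation": [0, 0, 0]}, {"gripper": 0, "travel": [10, 0, 0], "rotation": [0, 0, 0]}, {"gripper": 0, "travel": [10, 0, 0], "rotation": [0, 0, 0]}, {"gripper": 0, "travel": [10, 0, 0], "rotation": [0, 0, 0]}, {"gripper": 0, "travel": [10, 0, 0], "rotation": [0, 0, 0]}, {"gripper": 0, "travel": [10, 0, 0], "rotation": [0, 0, 0]}, {"gripper": 0, "travel": [0, 0, 0], "rotation": [0, 0, 0]}]}}

```text
t: 24.87
tcp_pos: [0.5569, 0.0117, 0.0193]
tool_rot: [1.0, -0.0, 0.001, 0.0]
force: [-0.8, -0.0, 0.2]
finger_gap: -0.001
```

{"op": "send_rows", "data": {"motion": [{"gripper": 0, "travel": [10, 0, 0], "rotation": [0, 0, 0]}, {"gripper": 0, "travel": [10, 0, 0], "rotation": [0, 0, 0]}, {"gripper": 0, "travel": [8, 0, 0], "rotation": [0, 0, 0]}, {"gripper": 0, "travel": [3, 0, 0], "rotation": [0, 0, 0]}, {"gripper": 0, "travel": [0, 0, 0], "rotation": [0, 0, 0]}, {"gripper": 0, "travel": [0, 0, 0], "rotation": [0, 0, 0]}]}}

```text
t: 25.37
tcp_pos: [0.5875, 0.0115, 0.0184]
tool_rot: [1.0, -0.0, 0.001, 0.0]
force: [0.2, 0.4, 0.2]
finger_gap: -0.0
```

```bash
python3 to.py 588 12 17 0
python3 - <<'E'
from boxes import *
b=snap('scene','scene8.png')
o=cv2.resize(b[160:310,230:400],(680,600),interpolation=cv2.INTER_CUBIC)
cv2.imwrite('pics/crop8.png',o[:,:,::-1])
E
```

```text
t 25.37 tcp [0.5875 0.0115 0.0184] rot [ 1.e+00 -5.e-04  1.e-03  1.e-04] F [0.2 0.4 0.2] gap -0.0
now travel [ 0.5 -0.5  1.4]
after turn travel [ 0.5 -0.5  1.4]
rz -0.1 j6 1.4
```

View pics/crop8.png

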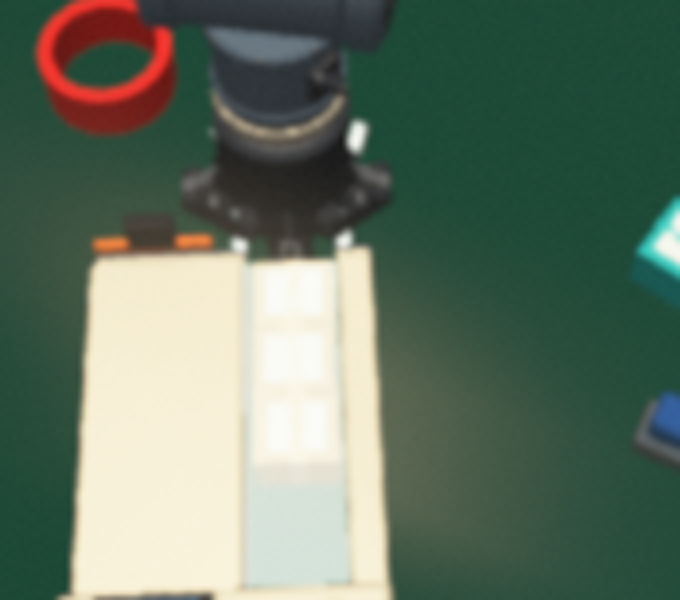

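All three are in, in a row under the roof. I'll push 4 mm more for margin, then shut the shutter from the right side of its tab.

{"op": "send_rows", "data": {"motion": [{"gripper": 0, "travel": [4, 0, 0], "rotation": [0, 0, 0]}, {"gripper": 0, "travel": [0, 0, 0], "rotation": [0, 0, 0]}, {"gripper": 0, "travel": [0, 0, 0], "rotation": [0, 0, 0]}, {"gripper": 0, "travel": [-30, 0, 0], "rotation": [0, 0, 0]}, {"gripper": 0, "travel": [-30, 0, 0], "rotation": [0, 0, 0]}, {"gripper": 0, "travel": [0, 0, -40], "rotation": [0, 0, 0]}, {"gripper": 0, "travel": [0, 0, -40], "rotation": [0, 0, 0]}, {"gripper": 0, "travel": [0, 30, 0], "rotation": [0, 0, 0]}, {"gripper": 0, "travel": [0, 35, 0], "rotation": [0, 0, 0]}, {"gripper": 0, "travel": [0, 35, 0], "rotation": [0, 0, 0]}, {"gripper": 0, "travel": [0, 35, 0], "rotation": [0, 0, 0]}, {"gripper": 0, "travel": [0, 0, 0], "rotation": [0, 0, 0]}]}}

```text
t: 26.42
tcp_pos: [0.5338, -0.1304, 0.0987]
tool_rot: [1.0, -0.003, 0.004, 0.003]
force: [1.0, -0.6, -0.4]
finger_gap: 0.001
```

{"op": "send_rows", "data": {"motion": [{"gripper": 0, "travel": [30, 0, 0], "rotation": [0, 0, 0]}, {"gripper": 0, "travel": [25, 0, 0], "rotation": [0, 0, 0]}, {"gripper": 0, "travel": [0, 0, 0], "rotation": [0, 0, 0]}, {"gripper": 0, "travel": [0, 0, 0], "rotation": [0, 0, 0]}]}}

```text
t: 26.75
tcp_pos: [0.5874, -0.1237, 0.0979]
tool_rot: [1.0, -0.0, 0.001, 0.0]
force: [0.1, 0.2, 0.4]
finger_gap: 0.001
```

```bash
python3 to.py 587 -122 53 0
python3 - <<'E'
from boxes import *
a=snap('top','top9.png');b=snap('scene','scene9.png')
o=np.hstack([cv2.resize(i,(400,300),interpolation=cv2.INTER_CUBIC) for i in(a[100:220,280:440],b[160:280,220:380])])
cv2.imwrite('pics/crop9.png',o[:,:,::-1])
E
```

```text
t 26.75 tcp [ 0.5874 -0.1237  0.0979] rot [ 1.0e+00 -3.0e-04  1.4e-03  5.0e-04] F [0.1 0.2 0.4] gap 0.001
now travel [-0.4 -1.7 44.9]
after turn travel [-0.4 -1.7 44.9]
rz -0.0 j6 1.18
```

View pics/crop9.png

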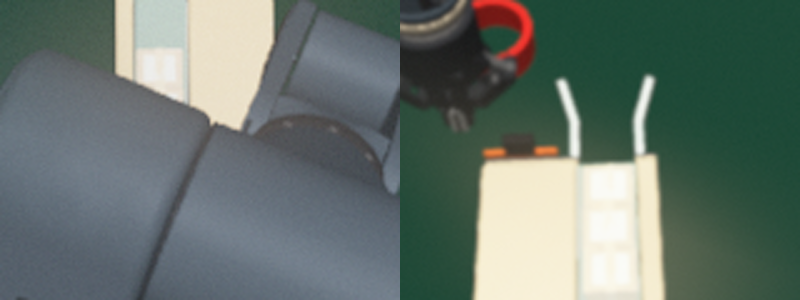

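{"op": "send_rows", "data": {"motion": [{"gripper": 0, "travel": [0, 0, 25], "rotation": [0, 0, 0]}, {"gripper": 0, "travel": [0, 0, 20], "rotation": [0, 0, 0]}, {"gripper": 0, "travel": [0, -8, 0], "rotation": [0, 0, 0]}, {"gripper": 0, "travel": [0, -8, 0], "rotation": [0, 0, 0]}, {"gripper": 0, "travel": [0, -10, 0], "rotation": [0, 0, 0]}, {"gripper": 0, "travel": [0, -10, 0], "rotation": [0, 0, 0]}, {"gripper": 0, "travel": [0, -10, 0], "rotation": [0, 0, 0]}, {"gripper": 0, "travel": [0, -10, 0], "rotation": [0, 0, 0]}, {"gripper": 0, "travel": [0, -10, 0], "rotation": [0, 0, 0]}, {"gripper": 0, "travel": [0, -10, 0], "rotation": [0, 0, 0]}, {"gripper": 0, "travel": [0, -10, 0], "rotation": [0, 0, 0]}, {"gripper": 0, "travel": [0, 0, 0], "rotation": [0, 0, 0]}]}}

```text
t: 27.85
tcp_pos: [0.5858, -0.035, 0.0531]
tool_rot: [1.0, 0.0, 0.0, -0.0]
force: [0.4, -0.1, -0.6]
finger_gap: -0.0
```

{"op": "send_rows", "data": {"motion": [{"gripper": 0, "travel": [0, -8, 0], "rotation": [0, 0, 0]}, {"gripper": 0, "travel": [0, -5, 0], "rotation": [0, 0, 0]}, {"gripper": 0, "travel": [0, -4, 0], "rotation": [0, 0, 0]}, {"gripper": 0, "travel": [0, -3, 0], "rotation": [0, 0, 0]}, {"gripper": 0, "travel": [0, 0, 0], "rotation": [0, 0, 0]}]}}

```text
t: 28.27
tcp_pos: [0.586, -0.0174, 0.0529]
tool_rot: [1.0, -0.0, 0.0, 0.0]
force: [0.4, -1.1, 1.4]
finger_gap: -0.003
```

{"op": "send_rows", "data": {"motion": [{"gripper": 0, "travel": [0, -3, 0], "rotation": [0, 0, 0]}, {"gripper": 0, "travel": [0, -2, 0], "rotation": [0, 0, 0]}, {"gripper": 0, "travel": [0, -2, 0], "rotation": [0, 0, 0]}, {"gripper": 0, "travel": [0, 0, 0], "rotation": [0, 0, 0]}]}}

```text
t: 28.6
tcp_pos: [0.5861, -0.0167, 0.0531]
tool_rot: [1.0, 0.001, 0.0, 0.005]
force: [-3.4, -21.3, 0.5]
finger_gap: -0.001
```

The shutter hit its shut stop at -21 N. The two stop readings fit the full 85 mm travel. Blue key next.

{"op": "send_rows", "data": {"motion": [{"gripper": 0, "travel": [0, 12, 0], "rotation": [0, 0, 0]}, {"gripper": 0, "travel": [0, 0, -40], "rotation": [0, 0, 0]}, {"gripper": 0, "travel": [0, 0, -40], "rotation": [0, 0, 0]}, {"gripper": 0, "travel": [-8, 35, 0], "rotation": [0, 0, 0]}, {"gripper": 0, "travel": [-8, 35, 0], "rotation": [0, 0, 0]}, {"gripper": 0, "travel": [-8, 35, 0], "rotation": [0, 0, 0]}, {"gripper": 0, "travel": [-8, 35, 0], "rotation": [0, 0, 0]}, {"gripper": 0, "travel": [-8, 35, 0], "rotation": [0, 0, 0]}, {"gripper": 0, "travel": [-8, 35, 0], "rotation": [0, 0, 0]}, {"gripper": 0, "travel": [-8, 35, 0], "rotation": [0, 0, 0]}, {"gripper": 0, "travel": [-8, 35, 0], "rotation": [0, 0, 0]}, {"gripper": 0, "travel": [-4, 23, 0], "rotation": [0, 0, 0]}]}}

```text
t: 29.6
tcp_pos: [0.5165, -0.3286, 0.1327]
tool_rot: [1.0, -0.002, 0.0, 0.0]
force: [1.0, 0.2, -0.2]
finger_gap: 0.0
```

{"op": "send_rows", "data": {"motion": [{"gripper": 0, "travel": [0, 0, 0], "rotation": [0, 0, 0]}, {"gripper": 0, "travel": [0, 0, 0], "rotation": [0, 0, 0]}, {"gripper": 0, "travel": [0, 0, 0], "rotation": [0, 0, 0]}]}}

```text
t: 29.85
tcp_pos: [0.517, -0.3243, 0.1324]
tool_rot: [1.0, -0.001, -0.0, -0.001]
force: [-1.2, 0.2, -1.2]
finger_gap: -0.001
```

```bash
python3 to.py 518 -336 57 0
python3 - <<'E'
from boxes import *
a=snap('top','top10.png');b=snap('scene','scene10.png')
o=np.hstack([cv2.resize(i,(400,300),interpolation=cv2.INTER_CUBIC) for i in(a[120:240,260:420],b[170:290,220:380])])
cv2.imwrite('pics/crop10.png',o[:,:,::-1])
E
```

```text
t 29.85 tcp [ 0.517  -0.3243  0.1324] rot [ 1.0e+00 -8.0e-04 -4.0e-04 -1.1e-03] F [-1.2  0.2 -1.2] gap -0.001
now travel [ 1.  11.7 75.4]
after turn travel [ 1.  11.7 75.4]
rz -0.1 j6 0.83
```

View pics/crop10.png

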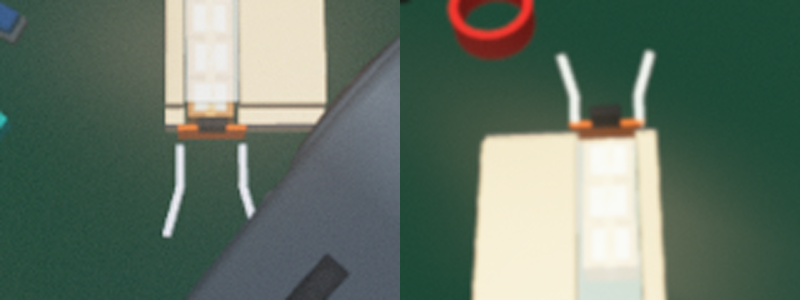

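The shutter is shut with all three boxes behind it. I'll press blue.

{"op": "send_rows", "data": {"motion": [{"gripper": 0, "travel": [1, 11.5, 0], "rotation": [0, 0, 0]}, {"gripper": 0, "travel": [0, 0, 35], "rotation": [0, 0, 0]}, {"gripper": 0, "travel": [0, 0, 35], "rotation": [0, 0, 0]}, {"gripper": 0, "travel": [0, 0, 5], "rotation": [0, 0, 0]}, {"gripper": 0, "travel": [0, 0, 4], "rotation": [0, 0, 0]}, {"gripper": 0, "travel": [0, 0, 4], "rotation": [0, 0, 0]}, {"gripper": 0, "travel": [0, 0, 3], "rotation": [0, 0, 0]}, {"gripper": 0, "travel": [0, 0, 2], "rotation": [0, 0, 0]}, {"gripper": 0, "travel": [0, 0, 0], "rotation": [0, 0, 0]}]}}

```text
t: 30.7
tcp_pos: [0.5188, -0.3368, 0.047]
tool_rot: [1.0, -0.0, 0.0, 0.0]
force: [-2.2, 2.1, 6.6]
finger_gap: 0.001
```

{"op": "send_rows", "data": {"motion": [{"gripper": 0, "travel": [0, 0, 2], "rotation": [0, 0, 0]}, {"gripper": 0, "travel": [0, 0, 0], "rotation": [0, 0, 0]}, {"gripper": 0, "travel": [0, 0, 0], "rotation": [0, 0, 0]}]}}

```text
t: 30.95
tcp_pos: [0.5189, -0.3368, 0.0468]
tool_rot: [1.0, -0.0, 0.001, 0.001]
force: [-4.4, 4.3, 16.7]
finger_gap: 0.003
```

{"op": "send_rows", "data": {"motion": [{"gripper": 0, "travel": [0, 0, -30], "rotation": [0, 0, 0]}, {"gripper": 0, "travel": [0, 0, -40], "rotation": [0, 0, 0]}, {"gripper": 0, "travel": [0, 0, -40], "rotation": [0, 0, 0]}, {"gripper": 0, "travel": [-30, -10, -20], "rotation": [0, 0, 0]}, {"gripper": 0, "travel": [-30, -10, 0], "rotation": [0, 0, 0]}, {"gripper": 0, "travel": [-30, -10, 0], "rotation": [0, 0, 0]}, {"gripper": 0, "travel": [-20, 0, 0], "rotation": [0, 0, 0]}, {"gripper": 0, "travel": [0, 0, 0], "rotation": [0, 0, 0]}, {"gripper": 0, "travel": [0, 0, 0], "rotation": [0, 0, 0]}]}}

```text
t: 31.7
tcp_pos: [0.4088, -0.3078, 0.1744]
tool_rot: [1.0, -0.001, 0.002, 0.002]
force: [1.3, -0.7, 0.8]
finger_gap: -0.005
```

Run:
```python
from boxes import *
a=snap('top','top11.png');b=snap('scene','scene11.png');st()
o=np.hstack([cv2.resize(i,(400,300),interpolation=cv2.INTER_CUBIC) for i in(a[140:230,420:540],b[160:250,110:230])])
o=np.vstack([o,np.hstack([cv2.resize(a,(400,250)),cv2.resize(b,(400,250))])])
cv2.imwrite('pics/crop11.png',o[:,:,::-1])
```

```text
t 31.8 tcp [ 0.41   -0.3083  0.1739] rot [ 1.0e+00 -6.0e-04  1.6e-03  1.6e-03] F [ 0.8  0.8 -0.1] gap -0.0
```

View pics/crop11.png

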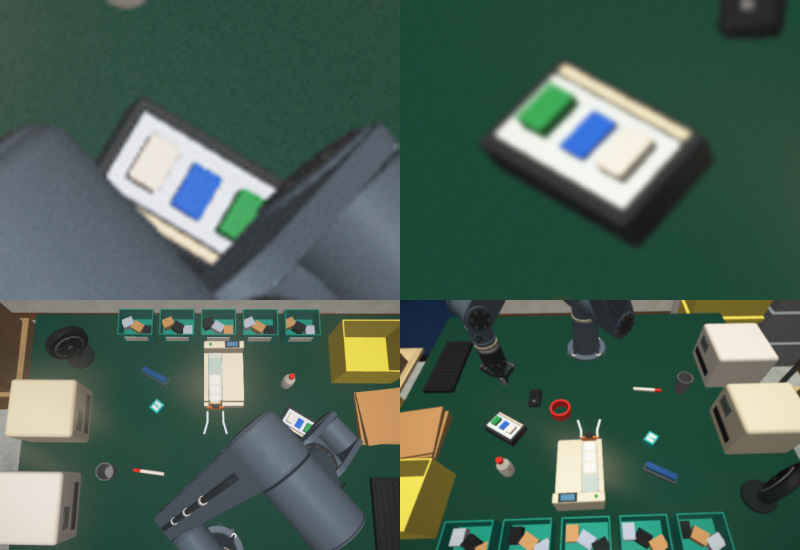

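Blue is down, and green and white are up. The shutter is shut, no brown boxes remain on the bench, and the other things are where they were.

```bash
python3 -c "
from station import manip
print(manip.sign_off())"
```

```text
the job is handed in; nothing more can be done
None
```

The job is done and handed in at about 32 s on the robot's clock, with every step in the order you asked.

- **Green key:** I pressed it to its stop at 18 N; the picture showed it down and the white key up.
- **Shutter open:** I slid it to its open stop at 16 N.
- **Boxes:** I lifted each of the three brown boxes into the guide, then pushed it in under the roof. One was knocked aside during the run, so I found it again before picking it up.
- **Shutter shut:** I slid it to its shut stop at 21 N; the two stop positions fit the full 85 mm travel.
- **Blue key:** I pressed it to its stop at 17 N; the picture showed it down and the green key up.

In the last pictures all three boxes sit in a row under the roof behind the shut shutter. From the finger position, the rear box is about 15 mm behind the shutter's line. The turquoise box and the other things look to be where they started, and the arm was touching nothing.

No final check failed or disagreed. Two smaller issues came up:
- **First grasp:** there was an unexplained upward force of about 8 N, but the box came up squarely and nothing else followed from it.
- **First approach to the green key:** the arm stopped about 6 mm short, so I corrected it before pressing.

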